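# Unbolt and open the shielded cell box

## Robot

A 6-joint arm with a two-finger parallel gripper is mounted at the origin on the work surface. World frame = base frame: x ahead of the robot, y to its left, z up, the work surface at z = 0. Lengths are in m, angles in rad, forces in N, time in s.
With the tool pointing down it reaches from about 0.375 to 0.9 m from the base axis. Payload 3.1 kg.
Tool frame: the origin (TCP) lies at the very end of the fingers, on their centre line; the grasp point (between the pads) lies 19 mm behind it (manip.hold_point_z is the distance from the TCP to the grasp point, in m); y points along the fingers, z is the direction in which the jaws open and shut, and the axes are right-handed (so a half turn about y gives the same grasp; the last joint's range is limited). The gripper opens to 85 mm and grips with 20 to 120 N. Pads are 22 mm wide; open, the fingers measure 114 mm over their backs; the gripper's body (76 mm by 85 mm) begins 54 mm behind the grasp point. The pads swing forward as they close: fully open they stand 13 mm farther back than shut.
Start: joints at [-1.516, 0.527, 1.433, -0, 1.181, -0.178], TCP at [0.145, -0.608, 0.231] pointing down, gripper open.
Joint ranges: [-3.08, 3.08], [-0.75, 2.2], [0.22, 2.44], [-1.43, 4.57], [0, 2.65], [-2.85, 2.85]. Speed limits (rad/s): [2.79, 2.79, 3.14, 3.14, 3.14, 3.14].

## Interface

Orientations are given as a unit quaternion [x, y, z, w].
In Python, from station import manip, eyes, workorder gives the robot as it stands. The module is installed in compiled form; this text tells all that it offers.
- The arm moves only by the shell command python3 -m jog 'ROWS' [OPENING] [FORCE]. ROWS is JSON, a list of rows, each a list of 2 entries, a list of its own where there are three numbers: the shift along the tool's x, y, z in cm, then the turn about the tool's y in rad. A call has 1 to 20 rows; each row is the pose to reach, as a shift and turn from the pose commanded when the call began, along the tool's axes at that moment; what a row does not reach only later rows make up. A row lasts 1/12 s, in which the tool goes at most 41.7 mm and 7.16 degrees, less where a joint would pass 70% of its speed; a pose out of reach is approached as far as the arm can. A call with a gripper value outside its range is refused whole. OPENING is the finger opening in cm, from 0 to 8.54, set as the call begins (- or left out, the last holds). The fingers move at their own pace and stop on an object; FORCE is the grip in N (left out, the last holds). Time passes only in rows, so rows that repeat a pose let the fingers close. It gives the time, the measured TCP pose, the force and the opening at its end, in the units of the state.
- manip.sense(): the state, without advancing time (a new reading comes with each control period).
- eyes.snapshot(name): name is "scene" or "top"; returns a dict with "frame" (400x640x3 uint8, red, green, blue), "vfov" (degrees; the focal length in pixels is half the picture's height over the tangent of half this angle, whatever the lens; pixels are square), "cx", "cy" (the principal point, pixels), "k1" (the pictures are not rectified: a ray, as slopes to the right and down, at radius r is drawn at 1 + k1 r^2 times it, then the intrinsics apply), "rvec" (rotation vector, rad) and "tvec" (3), from world to camera coordinates, as OpenCV has them. Camera axes: x right, y down, z forward; pixel columns grow to the right and rows downward; lengths in m; the calibration is good to about 2 mm. A picture is of the moment at which its call begins. There is no depth.
- workorder.sign_off(): hands the job in, once; it reports no verdict.
The state is a dict: "t": time; "q": joint angles; "qd": joint speeds; "tau": joint torques, N m; "tcp_pos": TCP position; "tool_rot": TCP orientation; "force": force on the tool from outside, world axes, zero at the start; "ft_torque": the same for the moment, N m; "finger_gap": opening from 0.0 (shut) to 1.0 (fully open).
Only numpy, scipy, OpenCV 4.12 (cv2) and the standard library are available. Lean on these libraries where they do the work, as an engineer would, in place of code of your own. Each camera call takes 0.05 s, during which the arm holds its last target. There are 200 camera calls.

## Task

On the lab bench, open the shielded cell box so that the glass cell inside can be reached: first draw the small lock bolt right back towards the front of the box, out of the lid's way, then slide the lid fully open by its black grip. Leave the bolt drawn and the lid open, and do not disturb the beaker and the jar standing beside the box.

Things in the scene. Friction and masses are not known exactly. Their poses are not given: they have to be found in the camera images.
- bolt_knob (a point): upright round steel knob of the lock bolt, 16 mm in diameter; this point is on its axis, 120 mm above the bench (knob foot 102, top 135 mm). Axes are the fixed grey box's: z up, -x to its front (the robot's side), +y the way the lid opens. Nothing else near it is above 105 mm. Two shorter brass terminal posts (tops at 112 mm), about 95 and 125 mm from it towards -y, are not the bolt.
- bolt (a joint): travel of the lock bolt in m along the box's -x: 0 shut, 0.040 drawn right back to its stop; starts between 0 and 0.008. The flat steel bar, 12 mm wide, lies on the box's front strip; its rear end sticks into the lid's path just past the lid's +y edge and blocks it until about 0.024. About 3 N of friction, no spring: it stays where it is left.
- lid_grip (a point): black grip of the lid, an upright rib 60 mm long in x, 14 mm thick in y; this point is in its middle, 120 mm above the bench (rib foot, the lid's top, at 101 mm, rib top at 135 mm). Same axes as the bolt knob. With lid and bolt both shut it lies 86.5 mm in x and -74 mm in y from the bolt knob.
- lid (a joint): travel of the lid in m along the box's +y: 0 shut, 0.120 fully open against its stop; starts shut and moves only a few mm while bolted. The lid is an aluminium plate 120 mm (x) by 130 mm (y) in rails 12 mm high on the deck of the box (220 by 270 mm, deck 90 mm above the bench). About 4 N of friction, no spring: it stays where it is left.
- beaker_mid (a point): glass beaker, 68 mm in diameter and 85 mm high, standing loose on the bench by one end of the box; this point is on its axis, 42 mm up. To be left alone.
- jar_mid (a point): brown glass jar with a white cap, 60 mm in diameter and 85 mm high, standing loose on the bench by the other end of the box; this point is on its axis, 42 mm up. To be left alone.

How it is judged:
By the outcome, as a careful person would: the job done as asked, in the order asked, and still so for the second after the job is handed in, with the robot touching nothing.
It also fails if it takes over 42 s, if anything falls off the work surface, if the arm or the gripper's body presses on something with over 40 N, if the wrist force passes 120 N, or if a joint passes its speed limit or range.

## Working session

There is one attempt and no reset: what is moved stays moved. The work goes in short steps, Python scripts to look and compute and a shell command to move; the robot and the scene stay as the last step left them, time stands still between calls to the robot, and variables do not carry over. Pictures are saved under pics/ and viewed, about 8 in all and at most 12, crops included, and the job is handed in when it is done.

```bash
mkdir -p pics
python3 - <<'E'
from station import manip, eyes
import cv2
print(manip.sense(), manip.hold_point_z)
for n in("scene","top"):
    s=eyes.snapshot(n); cv2.imwrite(f"pics/{n}0.png",s["frame"][:,:,::-1]); print({k:v for k,v in s.items() if k!="frame"})
E
```

```text
{'t': 0.0, 'q': array([-1.51550878e+00,  5.28449912e-01,  1.43390777e+00, -4.48082699e-06,
        1.18139860e+00, -1.78505405e-01]), 'qd': array([ 0.00128452, -0.00132087, -0.00328655,  0.00020562,  0.00238665,
        0.00054037]), 'tau': array([ 2.12421410e-04, -4.42351127e+01, -1.78021538e+01, -2.02311285e-04,
        8.60052678e-03,  9.51575117e-06]), 'tcp_pos': array([ 0.14477692, -0.60726219,  0.23034187]), 'tool_rot': array([-0.08242508,  0.70304417, -0.70151697,  0.08251636]), 'force': array([-0.13059625, -0.26471112, -0.13818088]), 'ft_torque': array([-0.01996697, -0.04072104,  0.00887827]), 'finger_gap': 1.0024303933497762} 0.0187
{'vfov': 44.87744961215236, 'cx': 317.97338565905955, 'cy': 196.3416506219948, 'k1': 0.05074423553929438, 'rvec': array([ 1.26671774,  2.44861754, -0.77695212]), 'tvec': array([ 0.32169192, -0.34088542,  1.55595059])}
{'vfov': 46.08250679715131, 'cx': 319.2016308742696, 'cy': 204.03861071235525, 'k1': -0.12821566681849797, 'rvec': array([ 2.18333292, -2.17786662,  0.1017367 ]), 'tvec': array([-2.22595274e-04,  5.98310895e-01,  1.11876631e+00])}
```

View pics/scene0.png

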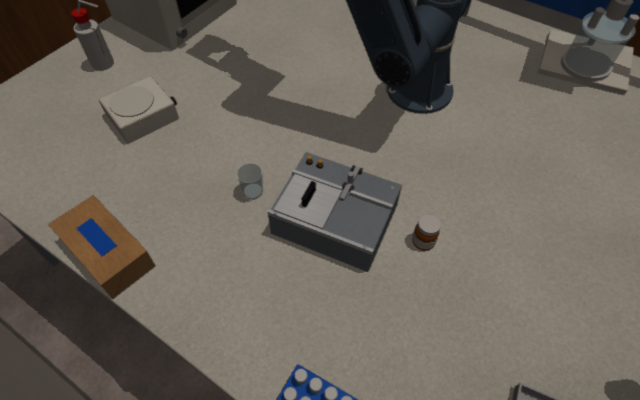

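View pics/top0.png

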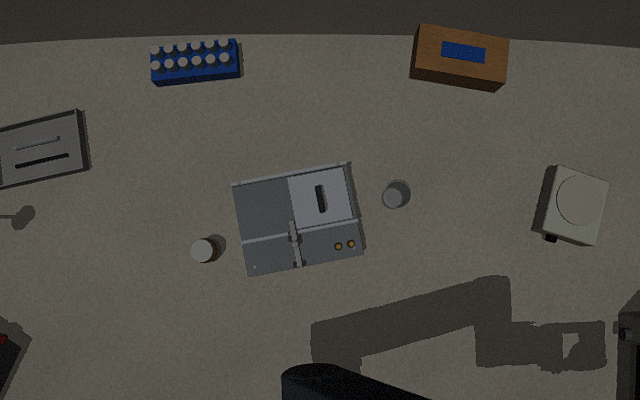

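The scene view shows the box centred near (335,208), with the beaker at (250,182) and the jar at (426,232). The top view shows the grip near (321,198), the bolt near (295,245), the beaker at (396,194) and the jar at (204,250). I'll zoom in on both.

Run:
```python
import cv2,numpy as np
a=cv2.imread("pics/scene0.png")[145:245,275:408]; b=cv2.imread("pics/top0.png")[180:280,235:368]
f=lambda i:cv2.convertScaleAbs(cv2.resize(i,None,fx=5.9,fy=5.9,interpolation=cv2.INTER_CUBIC),alpha=1.5)
f=lambda i:cv2.convertScaleAbs(cv2.resize(i,None,fx=3,fy=3,interpolation=cv2.INTER_CUBIC),alpha=1.6)
cv2.imwrite("pics/z0.png",np.hstack([f(a),f(b)]))
```

```text
(no output)
```

View pics/z0.png

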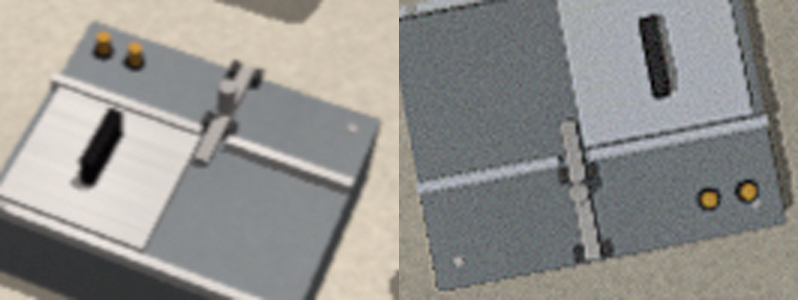

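The left crop (scene) has the knob top at (351,173) and the grip middle at (308,194). The right crop (top) has the knob top at (294.7,243.3), the grip at (320.7,198.7), and the posts at (338,246) and (351,244). The posts are shorter and separate from the bolt.

```bash
cat > h.py <<'E'
import numpy as np,cv2
from station import manip,eyes
from scipy.spatial.transform import Rotation as R
def ray(s,u,v):
    f=200/np.tan(np.radians(s["vfov"]/2)); K=np.array([[f,0,s["cx"]],[0,f,s["cy"]],[0,0,1]])
    p=cv2.undistortPoints(np.array([[[u,v]]],float),K,np.array([s["k1"],0,0,0]))[0,0]
    M=cv2.Rodrigues(s["rvec"])[0]; return -M.T@s["tvec"], M.T@np.array([*p,1])
def atz(s,u,v,z):
    c,d=ray(s,u,v); return (c+d*(z-c[2])/d[2])[:2]
def proj(s,P):
    f=200/np.tan(np.radians(s["vfov"]/2)); K=np.array([[f,0,s["cx"]],[0,f,s["cy"]],[0,0,1]])
    return cv2.projectPoints(np.array(P,float).reshape(-1,3),s["rvec"],s["tvec"],K,np.array([s["k1"],0,0,0]))[0][:,0]
E
python3 - <<'E'
from h import *
S=eyes.snapshot("scene");T=eyes.snapshot("top")
pr=lambda n,a:print(n,a.round(4))
kT=atz(T,294.7,243.3,.135);pr("knobT",kT);pr("knobS",atz(S,351,173.3,.135))
gT=atz(T,320.7,198.7,.133);pr("gripT",gT);pr("gripS",atz(S,308.3,194.3,.120))
a=atz(T,338.3,246.3,.112);b=atz(T,351.3,243.7,.112);pr("posts",a);pr("",b)
c=atz(T,248.3,276.7,.09);d=atz(T,363.7,254,.09);pr("FL",c);pr("FR",d)
e=c-d;yaw=np.arctan2(-e[0],e[1]);print("yaw front",np.degrees(yaw),np.linalg.norm(e))
e=a-b;print("yaw posts",np.degrees(np.arctan2(-e[0],e[1])),np.linalg.norm(e))
for n,y in(("front",yaw),):
    M=np.array([[np.cos(y),np.sin(y)],[-np.sin(y),np.cos(y)]])
    pr("grip-knob box axes",M@(gT-kT));pr("posts-knob",M@(a-kT));pr("",M@(b-kT))
pr("beaker",atz(T,396,194,.06));pr("jar",atz(T,204,250,.08))
pr("beakerS",atz(S,250,182,.042));pr("jarS",atz(S,426,232,.042))
s=manip.sense();print(R.from_quat(s["tool_rot"]).as_matrix().round(3))
E
```

```text
knobT [0.5025 0.0554]
knobS [0.5001 0.0598]
gripT [ 0.6009 -0.0013]
gripS [0.6035 0.0048]
posts [ 0.4961 -0.041 ]
 [ 0.502  -0.0702]
FL [0.4262 0.1629]
FR [ 0.4785 -0.1002]
yaw front 11.259249243144835 0.2681882591126153
yaw posts 11.328074353212477 0.029704641817811215
grip-knob box axes [ 0.0854 -0.0748]
posts-knob [-0.0251 -0.0934]
 [-0.0251 -0.1231]
beaker [ 0.6198 -0.181 ]
jar [0.486  0.2682]
beakerS [ 0.6166 -0.1794]
jarS [0.4838 0.2763]
[[-0.973 -0.     0.232]
 [-0.232  0.001 -0.973]
 [-0.    -1.    -0.001]]
```

The measurements agree: grip minus knob is (85.4, -74.8) mm against the nominal (86.5, -74), the posts are at -93 and -123 mm, and yaw is 11.3°. The bolt starts at about 0. I'll fly at height to above the knob at about (0.5015, 0.057).

```bash
python3 -m jog '[[[-10,0,-10],0.037],[[-14,0,-14],0.037],[[-18,0,-18],0.037],[[-22,0,-22],0.037],[[-26,0,-27],0.037],[[-30,0,-32],0.037],[[-34,0,-37],0.037],[[-38,0,-42],0.037],[[-42,0,-47],0.037],[[-46,0,-51],0.037],[[-50.1,0,-56.4],0.037],[[-50.1,0,-56.4],0.037],[[-50.1,0,-56.4],0.037],[[-50.1,0,-56.4],0.037],[[-50.1,0,-56.4],0.037],[[-50.1,0,-56.4],0.037],[[-50.1,0,-56.4],0.037],[[-50.1,0,-56.4],0.037],[[-50.1,0,-56.4],0.037],[[-50.1,0,-56.4],0.037]]'
```

```text
t: 1.87
tcp_pos: [0.5022, 0.059, 0.2312]
tool_rot: [0.071, -0.703, 0.704, -0.071]
force: [-0.0, 0.2, -0.3]
finger_gap: 0.999
```

```bash
python3 -m jog '[[[0,3,0],0],[[0,6,0],0],[[0,7.5,0],0],[[0,7.5,0],0],[[0,7.5,0],0]]'
python3 - <<'E'
from h import *
o=[]
for n,(u,v) in(("scene",(351,165)),("top",(295,235))):
    s=eyes.snapshot(n); i=s["frame"][v-45:v+45,u-60:u+60,::-1].copy()
    st=manip.sense(); print(n,proj(s,[st["tcp_pos"]]),st["tcp_pos"])
    o.append(cv2.convertScaleAbs(cv2.resize(i,None,fx=3.3,fy=3.3,interpolation=cv2.INTER_CUBIC),alpha=1.6))
cv2.imwrite("pics/z1.png",np.hstack(o))
E
```

```text
t: 2.28
tcp_pos: [0.5005, 0.0554, 0.1558]
tool_rot: [-0.07, 0.704, -0.704, 0.068]
force: [0.9, 1.0, 0.1]
finger_gap: 0.999
scene [[349.69423284 167.35594448]] [0.50157339 0.05553354 0.156791  ]
top [[294.10802201 243.43390032]] [0.50216891 0.05569054 0.15735437]
```

View pics/z1.png

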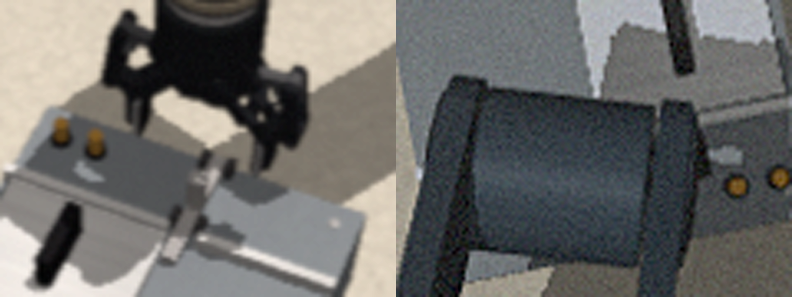

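The scene crop shows the open fingertips at about (333,159) and (370,172), either side of the knob. In the top view the gripper hides the knob, centred over it. I'll descend and close gently, checking the force.

```bash
python3 -m jog '[[[0,2,0],0],[[0,4,0],0],[[0,4.7,0],0],[[0,4.7,0],0],[[0,4.7,0],0]]' 4 20; python3 -m jog '[[[0,0,0],0],[[0,0,0],0],[[0,0,0],0],[[0,0,0],0],[[0,0,0],0],[[0,0,0],0]]' 1.4 20
```

```text
t: 2.8
tcp_pos: [0.5021, 0.0565, 0.1101]
tool_rot: [0.069, -0.704, 0.704, -0.07]
force: [0.4, -0.1, -0.2]
finger_gap: 0.468
t: 3.3
tcp_pos: [0.5024, 0.0569, 0.1105]
tool_rot: [0.069, -0.704, 0.704, -0.07]
force: [-0.3, 1.1, 6.6]
finger_gap: 0.178
```

```bash
python3 -m jog '[[[0,0,0],0],[[0,0,0],0],[[0,0,0],0]]' 1.0 35; python3 -m jog '[[[0.5,0,0],0],[[1,0,0],0],[[1.5,0,0],0],[[2,0,0],0],[[2.5,0,0],0],[[3,0,0],0],[[3.2,0,0],0],[[3.2,0,0],0]]';python3 -m jog '[[[0.2,0,0],0],[[0.4,0,0],0],[[0.4,0,0],0],[[0.4,0,0],0]]'
```

```text
t: 3.55
tcp_pos: [0.5024, 0.0569, 0.1106]
tool_rot: [0.069, -0.704, 0.704, -0.07]
force: [0.3, 1.2, 7.3]
finger_gap: 0.174
t: 4.22
tcp_pos: [0.4712, 0.0507, 0.1105]
tool_rot: [0.068, -0.704, 0.704, -0.071]
force: [1.1, 2.4, 8.0]
finger_gap: 0.17
t: 4.55
tcp_pos: [0.4676, 0.0499, 0.1105]
tool_rot: [0.068, -0.704, 0.704, -0.071]
force: [1.4, 3.1, 8.1]
finger_gap: 0.171
```

```bash
for i in 1 2; do python3 -m jog '[[[0.2,0,0],0],[[0.2,0,0],0],[[0.2,0,0],0]]'; done
```

```text
t: 4.8
tcp_pos: [0.4658, 0.0496, 0.1105]
tool_rot: [0.068, -0.704, 0.704, -0.071]
force: [2.0, 2.9, 8.2]
finger_gap: 0.175
t: 5.05
tcp_pos: [0.4647, 0.0493, 0.1106]
tool_rot: [0.067, -0.704, 0.704, -0.071]
force: [4.0, 5.5, 6.2]
finger_gap: 0.173
```

```bash
python3 -m jog '[[[0.2,0,0],0],[[0.2,0,0],0],[[0.2,0,0],0]]'
```

```text
t: 5.3
tcp_pos: [0.4647, 0.0493, 0.1106]
tool_rot: [-0.065, 0.704, -0.704, 0.073]
force: [6.6, 8.3, 3.2]
finger_gap: 0.171
```

Force is rising and motion has stopped after 38.4 mm, so the bolt is at its stop. I'll release it and lift clear, then look.

```bash
python3 -m jog '[[[0,0,0],0],[[0,0,0],0],[[0,0,0],0],[[0,0,0],0],[[0,-3,0],0],[[0,-6,0],0],[[0,-9,0],0],[[0,-9,0],0],[[0,-9,0],0]]' 5; python3 -m jog '[[[-4,0,4],0],[[-8,0,7.4],0],[[-12.3,0,7.4],0],[[-12.3,0,7.4],0],[[-12.3,0,7.4],0],[[-12.3,0,7.4],0]]'
python3 - <<'E'
from h import *
o=[]
for n,(u,v) in(("scene",(335,180)),("top",(305,230))):
    s=eyes.snapshot(n); i=s["frame"][v-55:v+55,u-65:u+65,::-1].copy()
    o.append(cv2.convertScaleAbs(cv2.resize(i,None,fx=3,fy=3,interpolation=cv2.INTER_CUBIC),alpha=1.6))
cv2.imwrite("pics/z2.png",np.hstack(o)); st=manip.sense()
y=np.radians(11.3);X=np.array([np.cos(y),np.sin(y)]);Y=np.array([-X[1],X[0]])
g=np.array([.5024,.0569])+.0865*X-.074*Y
print("nominal grip (if start s=0)",g,"measured T .6009 -.0013 S .6035 .0048")
print(st["tcp_pos"],R.from_quat(st["tool_rot"]).as_matrix().round(3))
E
```

```text
t: 6.05
tcp_pos: [0.461, 0.0483, 0.2006]
tool_rot: [0.068, -0.703, 0.704, -0.071]
force: [-0.4, 0.2, -0.1]
finger_gap: 0.585
t: 6.55
tcp_pos: [0.5947, -0.0002, 0.1968]
tool_rot: [-0.071, 0.704, -0.703, 0.068]
force: [-0.9, 0.3, 0.1]
finger_gap: 0.588
nominal grip (if start s=0) [0.60172318 0.00128386] measured T .6009 -.0013 S .6035 .0048
[5.92865293e-01 4.46069668e-04 1.97397154e-01] [[-0.981 -0.006  0.196]
 [-0.196  0.001 -0.981]
 [ 0.005 -1.    -0.002]]
```

View pics/z2.png

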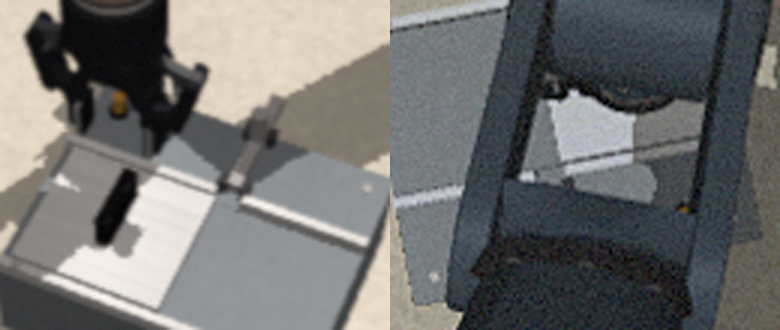

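The scene crop shows the bolt's rear end at (347,186), now in front of the lid's rail and clear of its path. The grip is at about (309,194), unmoved. I'll go to the grip next.

```bash
python3 -m jog '[[[-0.9,0,0.1],0],[[-0.9,3,0.1],0],[[-0.9,6,0.1],0],[[-0.9,8,0.1],0],[[-0.9,8.5,0.1],0],[[-0.9,8.5,0.1],0],[[-0.9,8.5,0.1],0]]'; python3 -m jog '[[[0,0,0],0],[[0,0,0],0],[[0,0,0],0],[[0,0,0],0],[[0,0,0],0],[[0,0,0],0]]' 1.1 20
```

```text
t: 7.23
tcp_pos: [0.6048, 0.0009, 0.115]
tool_rot: [0.069, -0.704, 0.704, -0.07]
force: [0.6, 0.9, 0.2]
finger_gap: 0.585
t: 7.73
tcp_pos: [0.6051, 0.0018, 0.116]
tool_rot: [-0.068, 0.704, -0.703, 0.07]
force: [-0.5, 4.0, 6.0]
finger_gap: 0.156
```

```bash
python3 -m jog '[[[0,0,-0.5],0],[[0,0,-1.5],0],[[0,0,-2.5],0],[[0,0,-3.5],0],[[0,0,-3.5],0]]' 0.9 35; python3 -m jog '[[[0,0,-1],0],[[0,0,-2],0],[[0,0,-3],0],[[0,0,-4],0],[[0,0,-5],0],[[0,0,-6],0],[[0,0,-7],0],[[0,0,-7.6],0],[[0,0,-7.6],0],[[0,0,-7.6],0]]'
```

```text
t: 8.15
tcp_pos: [0.5985, 0.0353, 0.116]
tool_rot: [0.069, -0.703, 0.704, -0.071]
force: [-0.8, -0.3, 5.3]
finger_gap: 0.151
t: 8.98
tcp_pos: [0.5838, 0.1097, 0.116]
tool_rot: [0.068, -0.703, 0.704, -0.071]
force: [-1.8, 0.4, 5.5]
finger_gap: 0.16
```

Travel is about 110 mm. Now creeping to the stop.

```bash
python3 -m jog '[[[0,0,-0.3],0],[[0,0,-0.6],0],[[0,0,-0.8],0],[[0,0,-0.8],0],[[0,0,-0.8],0]]'; python3 -m jog '[[[0,0,-0.2],0],[[0,0,-0.2],0],[[0,0,-0.2],0]]'
```

```text
t: 9.4
tcp_pos: [0.5824, 0.1164, 0.116]
tool_rot: [0.069, -0.703, 0.704, -0.071]
force: [-0.2, -2.9, 4.8]
finger_gap: 0.153
t: 9.65
tcp_pos: [0.5821, 0.1181, 0.116]
tool_rot: [0.069, -0.703, 0.705, -0.071]
force: [-1.4, -2.7, 5.6]
finger_gap: 0.155
```

```bash
python3 -m jog '[[[0,0,-0.2],0],[[0,0,-0.2],0],[[0,0,-0.2],0]]'
```

```text
t: 9.9
tcp_pos: [0.5818, 0.1196, 0.116]
tool_rot: [0.069, -0.703, 0.705, -0.071]
force: [0.2, -4.7, 5.5]
finger_gap: 0.156
```

```bash
python3 -m jog '[[[0,0,-0.2],0],[[0,0,-0.2],0],[[0,0,-0.2],0]]'; python3 -m jog '[[[0,0,-0.2],0],[[0,0,-0.2],0],[[0,0,-0.2],0]]'
```

```text
t: 10.15
tcp_pos: [0.5818, 0.1197, 0.116]
tool_rot: [0.069, -0.701, 0.706, -0.071]
force: [-0.0, -10.0, 5.2]
finger_gap: 0.155
t: 10.4
tcp_pos: [0.5818, 0.1198, 0.116]
tool_rot: [0.069, -0.7, 0.707, -0.071]
force: [0.2, -16.7, 5.1]
finger_gap: 0.151
```

It's against the stop: 120.2 mm of travel, with the force rising. I'll relax, release, lift and move clear for a full look.

```bash
python3 -m jog '[[[0,0,0.3],0],[[0,0,0.3],0]]'; python3 -m jog '[[[0,0,0],0],[[0,0,0],0],[[0,0,0],0],[[0,0,0],0],[[0,-3,0],0],[[0,-6,0],0],[[0,-9,0],0],[[0,-12,0],0],[[0,-12,0],0],[[0,-12,0],0]]' 5; python3 -m jog '[[[0,0,-4],0],[[0,0,-8],0],[[0,0,-12],0],[[0,0,-16],0],[[0,0,-20],0],[[0,0,-24],0],[[0,0,-28],0],[[0,0,-32],0],[[0,0,-32],0],[[0,0,-32],0],[[0,0,-32],0],[[0,0,-32],0]]'
python3 - <<'E'
from h import *
o=[]
for n,(u,v) in(("scene",(340,200)),("top",(300,220))):
    s=eyes.snapshot(n); cv2.imwrite(f"pics/{n}3.png",s["frame"][:,:,::-1]); i=s["frame"][v-75:v+75,u-115:u+115,::-1].copy()
    o.append(cv2.convertScaleAbs(cv2.resize(i,None,fx=1.73*1.5,fy=1.73*1.5,interpolation=cv2.INTER_CUBIC),alpha=1.6))
cv2.imwrite("pics/z3.png",cv2.resize(np.vstack(o),None,fx=.77,fy=.77))
E
```

```text
t: 10.57
tcp_pos: [0.5818, 0.1196, 0.116]
tool_rot: [0.068, -0.702, 0.705, -0.07]
force: [-0.8, -6.8, 5.0]
finger_gap: 0.154
t: 11.4
tcp_pos: [0.5813, 0.1228, 0.2364]
tool_rot: [0.068, -0.704, 0.704, -0.071]
force: [0.2, -0.4, -0.4]
finger_gap: 0.587
t: 12.4
tcp_pos: [0.5175, 0.4347, 0.2331]
tool_rot: [0.07, -0.703, 0.704, -0.068]
force: [-0.6, -1.1, -0.3]
finger_gap: 0.589
```

View pics/z3.png

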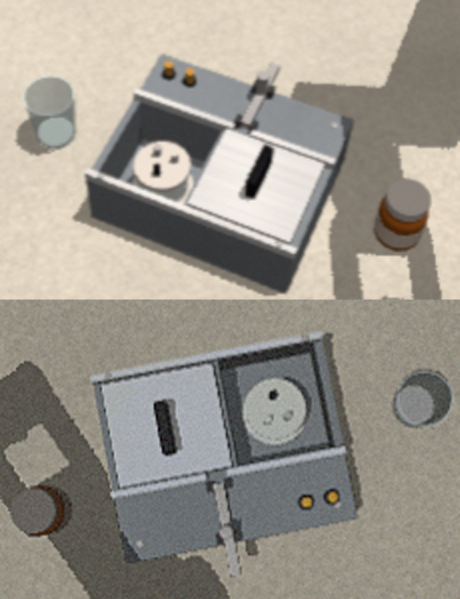

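The final picture shows the lid at the far end with the cell exposed. In the top view the bar's front end is at about (302,285), previously about (297,266), so it is about 40 mm forward. The beaker (396,194) and the jar (204,250) haven't moved. Handing in.

```bash
python3 -c "
from station import workorder;workorder.sign_off()"
```

```text
the job is handed in; nothing more can be done
```

The box is open: the lock bolt is drawn to its stop, then the lid was slid fully open by its grip. I handed the job in at about 12.5 s with the arm clear of everything.

- **Bolt:** It moved 38.4 mm and then stopped, with the force rising at the end. It probably started 1 to 2 mm drawn. In the last pictures its front end is about 19 pixels (roughly 40 mm) further forward, and its rear end is clear of the lid's path.
- **Lid:** It moved 120.2 mm and stopped with about 17 N against it. The last pictures show it at the far end with the glass cell exposed.
- **Beaker and jar:** Both are where they were, by eye to within a couple of pixels in the top view.
- **Disagreements:** The two cameras differed by about 5 mm on where the knob and grip were. I used a position between them for the knob and worked out the grip from it, and both grasps held. While gripping, a steady upward force of 5 to 8 N showed at the wrist, well under the limit, and I didn't track down its cause. I did not re-measure the bolt and lid positions from the final images beyond those pixel checks.

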